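# Clamp the breakfast board in the corner jig

## Task

The little dark walnut breakfast board is to be clamped in the corner jig so that its hanging hole can be re-drilled. Lay it flat on the open front part of the jig's bed with its wide end towards the clamp and let go; then take it again another way and slide it under the clamp pad, fully home against both the end fence and the side fence, and let go. Then turn the clamp's crank clockwise until the pad meets the board and snug it, about a quarter turn past first touch, without forcing it; leave the breakfast things where they are.

Things in the scene. Friction and masses are not known exactly. Their poses are not given: they have to be found in the camera images.
- board_mid (a point): Centre of the wide part of a loose dark walnut paddle board, half-way up its 20 mm thickness. Wide part 80 (x) by 60 mm (y); a handle 70 x 26 mm continues it along -x: the board runs from +40 to -110 mm in x of this point. z up when flat; faces alike; 0.10 to 0.20 kg, centre of mass 20 mm towards the handle. Starts flat on the table.
- handle_mid (a point): Middle of that board's handle, 75 mm along -x from board_mid, half-way up; the handle is 26 mm wide (y) and 20 mm thick.
- jig_home (a point): Point of the fixed corner jig (225 x 135 mm pale wooden bed, steel fences): board_mid is here, axes alike, when fully home. 30 mm above the table, 10 above the bed's top, on the screw's axis. x points along the bed from its open front to the end fence (face at x = +40 mm); side fence: face at y = +30 mm, x -40 to +40. Fences stand 14 mm above the bed. Bed: x -165 to +60, y -45 to +90 mm.
- bed_front (a point): Middle of the bed's open front, 78 mm from jig_home along its -x, same height and axes: lay the board down first with board_mid about here (up to 40 mm either way in x, 20 mm in y), handle towards -x, its end overhanging the bed's front edge.
- clamp_axis (a point): Fixed point of the jig on the vertical screw axis, 120 mm above the table, over jig_home, same axes. The crank turns about the vertical line through it. The clamp's steel arm, 36 mm wide (x -18 to +18), hangs 75 to 97 mm above the table and comes from a post at y = +59 to +85 mm.
- knob_mid (a point): Middle of the crank's upright round wooden knob, 20 mm in diameter, 44 mm tall (the crank's flat bar lies 22 mm below). 50 mm from the screw axis, about 150 mm above the table. It spins freely on its pin: held from above it can be led round the axis without turning the wrist. It sinks 1.9 mm per rad turned. Its own rotation means nothing.
- crank (a joint): Crank angle, rad; grows clockwise seen from above, lowering the pad 12 mm a turn. Starts at 0.5 to 2.5, knob on the jig's far (+x) side; the pad first touches the board at about 5.2; stop at 9.4. Friction 0.16 N m (3 N at the knob); it does not turn back by itself. Past touch a spring in the pad adds 23 N of clamping per rad, 0.04 N m per rad at the crank.
- clamp_pad: Round dark rubber pad, 28 mm across, at the lower end of the clamp's screw, on its axis; origin at the centre of its underside, which is 45 to 49 mm above the table at the start (the board's top on the bed is at 40 mm). z up.
- board: The same dark walnut paddle board; its origin is at the centre of the underside of the wide part, axes as board_mid.
- jar: Bystander: closed glass jam jar, 68 mm across, 100 mm tall; origin at its underside. Leave it.
- plate: Bystander: white plate, 180 mm across; origin at its underside. Leave it.
- spoon: Bystander: steel teaspoon 125 mm long, lying on the robot's side of the jig. Leave it.
- mug: Bystander: enamel mug, 76 mm across, 80 mm tall; origin at its underside. Leave it.
- mill: Bystander: turned pepper mill, 54 mm across, 142 mm tall; origin at its underside. Leave it.
- eggcup: Bystander: white egg cup, 48 mm across, 62 mm tall; origin at its underside. Leave it.
- tin: Bystander: plain metal tin, 72 mm across, 90 mm tall; origin at its underside. Leave it.
There are look-alikes about, which are no part of the job. Leave any red look-alike of the board alone.

How it is judged (in metres and radians):
On the way, in this order (a step that is already met when the one before it is completed fails the run):
1. the board lies flat on the open front part of the bed, wide end towards the clamp, let go (x of board_mid in the frame of jig_home between -0.12 and -0.035 m and y of board_mid in the frame of jig_home between -0.02 and 0.02 m and x of handle_mid in the frame of board_mid below 0 m and x of handle_mid in the frame of jig_home below -0.1 m and angle between the x axis of board_mid and the x axis of jig_home, either way round below 0.35 rad and z of board_mid in the frame of jig_home between -0.003 and 0.003 m and angle between board_mid's own z axis and vertical below 0.06 rad and contact force between the fingers and board below 0.2 N), for 0.2 s.
2. the board is home against both fences and let go, the pad not yet on it (x of board_mid in the frame of jig_home between -0.003 and 0.003 m and y of board_mid in the frame of jig_home between -0.003 and 0.003 m and angle between the x axis of board_mid and the x axis of jig_home, either way round below 0.05 rad and z of board_mid in the frame of jig_home between -0.003 and 0.003 m and angle between board_mid's own z axis and vertical below 0.06 rad and contact force between the fingers and board below 0.2 N and contact force between clamp_pad and board below 1 N), for 0.2 s.
At the end, for the whole second after the job is handed in: The board lies flat on the bed, within 3 mm of fully home against both fences and within 0.05 rad of square, held by the pad with 10 to 75 N, released and at rest, the crank at rest (x of board_mid in the frame of jig_home between -0.003 and 0.003 m and y of board_mid in the frame of jig_home between -0.003 and 0.003 m and angle between the x axis of board_mid and the x axis of jig_home, either way round below 0.05 rad and z of board_mid in the frame of jig_home between -0.003 and 0.003 m and angle between board_mid's own z axis and vertical below 0.06 rad and contact force between the fingers and board below 0.2 N and contact force between clamp_pad and board between 10 and 75 N and linear speed of board below 0.01 m/s and velocity of joint crank between -0.05 and 0.05 rad/s); the robot touches nothing.
It fails at once if the clamp is forced: over 95 N on the board (contact force between clamp_pad and board above 95 N).
It fails at once if a bystander is moved more than 30 mm (distance of any of jar, plate, spoon, mug, mill, eggcup, tin from where it was at the start of the episode above 0.03 m).
It also fails if it takes over 72 s, if anything falls off the work surface, if the arm or the gripper's body presses on something with over 40 N, if the wrist force passes 120 N, or if a joint passes its speed limit or range.

## Robot

A 6-joint arm with a two-finger parallel gripper is mounted at the origin on the work surface. World frame = base frame: x ahead of the robot, y to its left, z up, the work surface at z = 0. Lengths are in m, angles in degrees, forces in N, time in s.
With the tool pointing down it reaches from about 0.275 to 0.875 m from the base axis. Payload 12.5 kg.
Tool frame: the origin (TCP) lies at the very end of the fingers, on their centre line; the grasp point (between the pads) lies 19 mm behind it; z points along the fingers, y is the line along which they close (so a half turn about z gives the same grasp; the last joint's range is limited). The gripper opens to 85 mm and grips with 20 to 120 N. Pads are 22 mm wide; open, the fingers measure 114 mm over their backs; the gripper's body (76 mm by 85 mm) begins 54 mm behind the grasp point. The pads swing forward as they close: fully open they stand 13 mm farther back than shut.
Start: joints at [59.439, 20.094, 94.641, -0, 65.266, -4.847], TCP at [0.239, 0.496, 0.231] pointing down, gripper open.
Joint ranges: [-157.81, 157.81], [-45, 120.19], [0.68, 151.7], [-89.99, 269.99], [4.06, 180], [-164.3, 164.3]. Speed limits (degrees/s): [127.2, 127.2, 159.86, 180, 180, 180].

## Interface

Orientations are given as a 3x3 rotation matrix whose columns are the frame's x, y, z axes.
In Python, from station import ctrl gives the robot as it stands. Calls block until the motion is done:
- ctrl.movep(position, orientation): joint-space move of the TCP to a pose.
- ctrl.movel(position, vel=0.15, ori=None, threshold=None): straight line of the TCP; ori=None keeps the orientation; vel is the mean speed in m/s. With threshold (N) it stops when the force on the tool has changed by that much, and returns True; else False.
- ctrl.goto_joints(angles): joint-space move.
- ctrl.move_gripper(opening, f_grip=None): finger opening in m; f_grip is the grip in N (None keeps the last); returns when the fingers have stopped.
- ctrl.pause(seconds).
- ctrl.ik(position, orientation): joint angles nearest the present ones, or None.
- ctrl.camera(name): name is "scene" or "top" or "wrist"; returns a dict with "img" (400x640x3 uint8, red, green, blue), "fx", "fy", "cx", "cy" (pixels), "R" (3x3) and "t" (3): a world point X has camera coordinates R X + t. Camera axes: x right, y down, z forward; pixel columns grow to the right and rows downward; lengths in m; the calibration is good to about 2 mm. A picture is of the moment at which its call begins. There is no depth.
A pose or a line that the arm cannot do raises ctrl.PlanningError and nothing moves.
- ctrl.sign_off(): hands the job in; it is judged then, once.
Trained networks look in the newest picture that a camera, given by its name, has taken for a name from the list of things; names that differ only in an ending like _2 or _b are one class to them, and where a whole thing is asked for, a point or a joint stands for the part that bears it (a point fixed in the world has none). Each returns a list of dicts, best first, with "confidence" (0 to 1); they miss things now and then, are a little off and sometimes report something else, mostly with a low value. They report only what shows in the picture. A call takes as long as a camera call. They do not tell look-alikes from the thing itself.
- ctrl.boxes_of(name, camera): "location" ([column, row] in pixels, amid what is visible of it).
- ctrl.cut_out(name, camera): "pixels" (400x640 bool, what is visible of it) and "location" ([column, row] in pixels, amid what is visible of it).
Readings, each from a call of its own:
- ctrl.read_time(): time.
- ctrl.read_qpos(): joint angles.
- ctrl.read_qvel(): joint speeds.
- ctrl.read_tau(): joint torques, N m.
- ctrl.read_ee_pos(): TCP position.
- ctrl.read_tcp_rot(): TCP orientation.
- ctrl.read_ft_force(): force on the tool from outside, world axes, zero at the start.
- ctrl.read_torque(): the same for the moment, N m.
- ctrl.read_gripper_width(): finger opening in m.
- ctrl.read_grasp_force(): force on a finger pad.
Only numpy, scipy, OpenCV 4.12 (cv2) and the standard library are available. Lean on these libraries where they do the work, as an engineer would, in place of code of your own. Each camera call takes 0.05 s, during which the arm holds its last target. There are 200 camera calls.

## Working session

There is one attempt and no reset: what is moved stays moved. The work goes in short steps, each a Python script; the robot and the scene stay as the last script left them, time stands still between calls to the robot, and variables do not carry over. Pictures are saved under pics/ and viewed, at most 10 in all, crops included, and the job is handed in when it is done.

```bash
mkdir -p pics; ls; python3 - <<'E'
from station import ctrl
import cv2
for n in ("scene","top"):
    c=ctrl.camera(n); cv2.imwrite(f"pics/{n}0.png",c["img"][:,:,::-1])
    print(n,c["fx"],c["fy"],c["cx"],c["cy"],c["R"].round(4).tolist(),c["t"].round(4).tolist())
    for k in ("board_mid","handle_mid","jig_home","bed_front","clamp_axis","knob_mid","clamp_pad","board","spoon"):
        try: print(k,[(round(d["confidence"],2),[round(v) for v in d["location"]]) for d in ctrl.boxes_of(k,n)])
        except Exception as e: print(k,e)
print(ctrl.read_time())
E
```

```text
pics
scene 428.921249480405 428.921249480405 318.27240319806884 199.43766381581756 [[0.8448, 0.5351, 0.0041], [0.446, -0.6999, -0.5579], [-0.2956, 0.4731, -0.8299]] [-0.4796, -0.1537, 1.6413]
board_mid [(0.89, [273, 281]), (0.83, [306, 248]), (0.3, [338, 190])]
handle_mid [(0.89, [269, 283]), (0.74, [308, 250])]
jig_home [(0.94, [336, 189])]
bed_front [(0.86, [337, 190])]
clamp_axis [(0.83, [337, 190])]
knob_mid []
clamp_pad []
board [(0.94, [276, 281]), (0.64, [311, 251])]
spoon [(0.58, [271, 282]), (0.52, [263, 198])]
top 431.4022747381392 431.4022747381392 319.05733988326364 199.78028736066733 [[-0.011, -0.9999, -0.0033], [-0.9784, 0.0114, -0.2065], [0.2065, 0.0009, -0.9784]] [0.0327, 0.5435, 1.2704]
board_mid [(0.91, [355, 192]), (0.83, [405, 198]), (0.47, [333, 132])]
handle_mid [(0.81, [358, 191]), (0.74, [404, 200])]
jig_home [(0.71, [278, 203])]
bed_front [(0.96, [280, 206]), (0.66, [178, 236])]
clamp_axis [(0.83, [275, 206])]
knob_mid [(0.74, [281, 205]), (0.45, [279, 159])]
clamp_pad [(0.61, [408, 200])]
board [(0.97, [358, 193]), (0.75, [404, 201])]
spoon []
1.0
```

View pics/scene0.png

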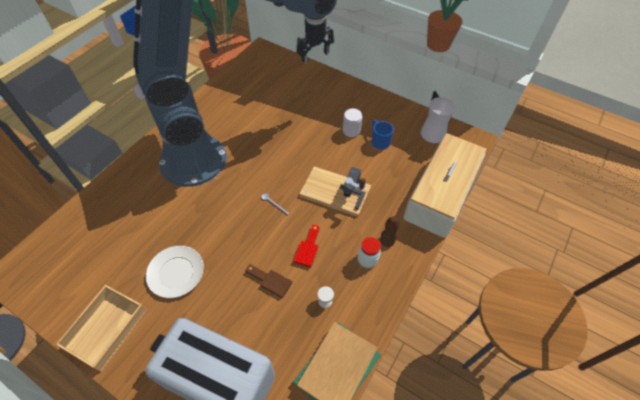

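View pics/top0.png

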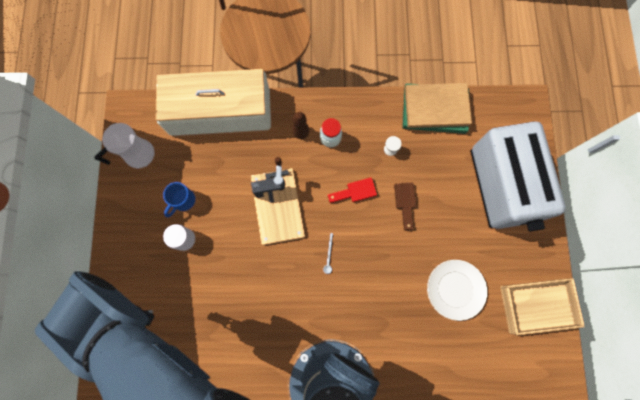

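Top picture: the look-alikes for the board are the dark walnut paddle at (405,205), handle towards the robot, and the red paddle at (353,190). The dark one is what I want. The jig is at (278,208), its open front facing the robot, with the knob at about (279,160). I'll check with close wrist views.

```bash
cat > h.py <<'E'
from station import ctrl
import numpy as np, cv2
def ray(c,px,z):
    d=c["R"].T@np.array([(px[0]-c["cx"])/c["fx"],(px[1]-c["cy"])/c["fy"],1]); o=-c["R"].T@c["t"]
    return (o+d*(z-o[2])/d[2])[:2]
def proj(c,X):
    p=c["R"]@np.array(X)+c["t"]; return np.array([c["fx"]*p[0]/p[2]+c["cx"],c["fy"]*p[1]/p[2]+c["cy"]])
def down(a):   # tool down, closing line (tool y) at world angle a (rad)
    y=np.array([np.cos(a),np.sin(a),0]); z=np.array([0,0,-1.]); return np.column_stack([np.cross(y,z),y,z])
def near(a):   # choose a or a+pi with the least wrist turn
    y=ctrl.read_tcp_rot()[:,1]; return a if y@[np.cos(a),np.sin(a),0]>=0 else a+np.pi
def save(c,n): cv2.imwrite(f"pics/{n}.png",c["img"][:,:,::-1])
E
python3 - <<'E'
from h import *
c=ctrl.camera("top")
b=ray(c,(405,205),.02); j=ray(c,(278,208),.02); print(b,j)
print(ctrl.read_tcp_rot().round(2).tolist(), ctrl.read_ee_pos())
R=down(near(np.pi/2))
ims=[]
for n,p in (("jig",j),("board",b)):
    ctrl.movep([p[0]-.07,p[1],.36],R); c=ctrl.camera("wrist"); save(c,"w_"+n); ims.append(c["img"])
    np.savez(n+".npz",**{k:c[k] for k in c})
    print(n,c["fx"],(-c["R"].T@c["t"]).round(3),c["R"].round(2).tolist(),ctrl.read_time())
    m=ctrl.cut_out("board_mid" ,"wrist"); print([(d["confidence"],d["location"]) for d in m])
    if n=="board":
        for d in m:
            print(d["pixels"].sum(), cv2.minAreaRect(np.argwhere(d["pixels"])[:,::-1].astype(np.float32)), c["img"][d["pixels"]].mean(0))
    else:
        for k in ("jig_home","knob_mid","clamp_axis"): print(k,[(d["confidence"],d["location"]) for d in ctrl.boxes_of(k,"wrist")])
cv2.imwrite("pics/pair.png",np.vstack([i[50:350] for i in ims])[:,:,::-1])
E
```

```text
[ 0.53165378 -0.24420115] [0.52667631 0.15631622]
[[-0.9, 0.43, -0.0], [0.43, 0.9, -0.0], [-0.0, -0.0, -1.0]] [0.238605   0.49552683 0.23126733]
jig 281.2535860797552 [0.379 0.157 0.503] [[0.0, 1.0, -0.0], [0.95, -0.0, 0.3], [0.3, -0.0, -0.95]] 2.6583
[(0.87, [99.6, 200.6]), (0.69, [185.5, 216.1])]
jig_home [(0.65, [320.2, 197.4])]
knob_mid [(0.54, [314.5, 293.8]), (0.18, [136.7, 292.2])]
clamp_axis [(0.57, [319.7, 197.8]), (0.57, [7.2, 50.4])]
board 281.2535860797552 [ 0.385 -0.244  0.503] [[-0.0, 1.0, -0.0], [0.95, 0.0, 0.3], [0.3, -0.0, -0.95]] 4.3917
[(0.95, [317.9, 197.3]), (0.9, [399.4, 213.0])]
1980 ((318.2283935546875, 190.19796752929688), (81.9341049194336, 33.20112609863281), 85.91438293457031) [125.34747475  79.30808081  52.08181818]
2043 ((411.4411315917969, 214.7647247314453), (32.7423095703125, 83.43226623535156), 75.96376037597656) [225.90993637  48.28928047  42.37787567]
```

View pics/pair.png

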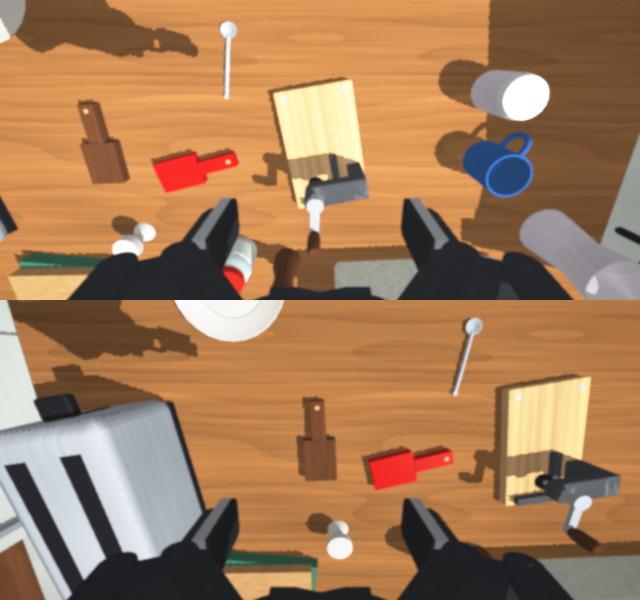

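Lower picture: the dark paddle at (319,440) has its hole at the handle end, and the red one is at (400,470). The dark one is confirmed. In the upper picture the bed's front corners are at (273,93) and (352,80), and the knob is at about (314,240). Next I'll fit the board and bed outlines to get poses.

```bash
cat >> h.py <<'E'
from scipy.optimize import minimize
S=4
def fill(c,boxes,p):
    """mask (S x upscaled) of prisms [(x0,x1,y0,y1,z0,z1)] placed at p=(x,y,yaw)"""
    m=np.zeros((400*S,640*S),np.uint8); co,si=np.cos(p[2]),np.sin(p[2])
    for x0,x1,y0,y1,z0,z1 in boxes:
        q=[(proj(c,(p[0]+co*x-si*y,p[1]+si*x+co*y,z))+.5)*S for x in (x0,x1) for y in (y0,y1) for z in (z0,z1)]
        cv2.fillConvexPoly(m,cv2.convexHull(np.round(np.array(q)*16).astype(np.int32)),1,shift=4)
    return m
def fit(c,mask,boxes,p0,ignore=None):
    M=cv2.resize(mask.astype(np.float32),None,fx=S,fy=S,interpolation=cv2.INTER_LINEAR)>.5
    def cost(p):
        x=M^fill(c,boxes,p).astype(bool)
        if ignore: x&=~fill(c,ignore,p).astype(bool)
        return x.sum()/S**2
    best=None
    for s in (.02,.006):
        r=minimize(cost,p0 if best is None else best.x,method="Nelder-Mead",options=dict(initial_simplex=(p0 if best is None else best.x)+np.array([[0,0,0],[s,0,0],[0,s,0],[0,0,6*s]]),xatol=1e-4,fatol=.1))
        best=r
    return best.x,best.fun,mask.sum()
def board_boxes(z): return [(-.04,.04,-.03,.03,z-.01,z+.01),(-.11,-.04,-.013,.013,z-.01,z+.01)]
def topface(x0,x1,y0,y1,z): return [(x0,x1,y0,y1,z,z)]
E
python3 - <<'E'
from h import *
c=dict(np.load("board.npz")); 
ctrl.camera("wrist"); d=ctrl.cut_out("board","wrist")
d=min(d[:2],key=lambda d:c["img"][d["pixels"]].mean(0)[0])
print("board",fit(c,d["pixels"],board_boxes(.01),np.array([.54,-.244,0.])))
c=dict(np.load("jig.npz")); im=c["img"].astype(int)
for p in ((310,160),(300,190),(330,150),(250,200),(400,220),(276,180)): print(p,im[p[1],p[0]])
m=((im[:,:,2]>110)&(im[:,:,0]>190)); z=np.zeros_like(m); z[120:300,255:385]=m[120:300,255:385]
n,l,st,_=cv2.connectedComponentsWithStats(z.astype(np.uint8)); k=1+st[1:,4].argmax(); m=l==k; print(st[k])
v=c["img"].copy(); v[m]=(0,0,255)
r=fit(c,m,topface(-.165,.06,-.045,.09,.02),np.array([.56,.15,-.15]),[(-.06,.2,-.2,.2,.02,.02)]); print("jig",r)
o=fill(c,topface(-.165,.06,-.045,.09,.02),r[0]); v=cv2.resize(c["img"],None,fx=S,fy=S)
cs,_=cv2.findContours(o,cv2.RETR_EXTERNAL,cv2.CHAIN_APPROX_NONE); cv2.drawContours(v,cs,-1,(255,0,255),1)
cv2.imwrite("pics/jf.png",v[480:1080,960:1600,::-1])
E
```

```text
board (array([ 0.56635394, -0.24465801,  0.05097212]), np.float64(85.8125), np.int64(1968))
(310, 160) [254 241 178]
(300, 190) [255 246 188]
(330, 150) [255 246 187]
(250, 200) [232 164  96]
(400, 220) [238 170  98]
(276, 180) [169 115  68]
[ 273  129   92   93 5719]
jig (array([0.5919907 , 0.14931837, 0.17287822]), np.float64(69.0), np.int64(5719))
```

View pics/jf.png

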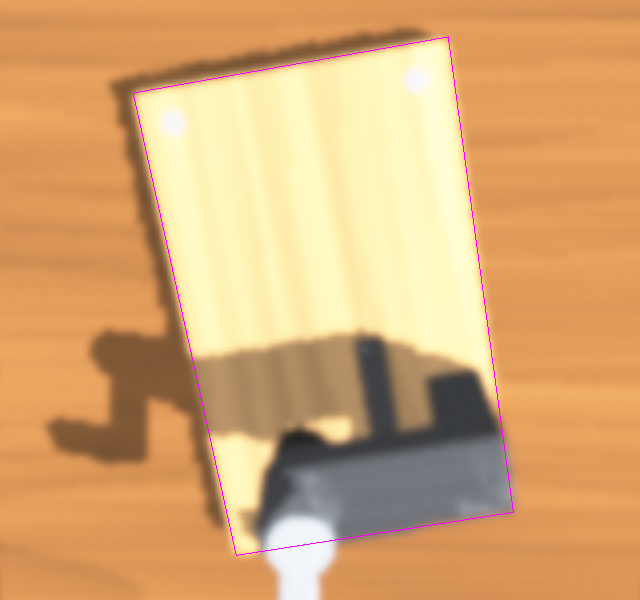

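The fit matches the bed outline well, so jig_home is at (0.592, 0.149) with yaw 0.173. Next: pick the board by its wide part, lay it on the bed front, and take a close view.

```bash
cat >> h.py <<'E'
J=np.array([.592,.1493]); JY=.173
def jig(x,y): return J+np.array([np.cos(JY)*x-np.sin(JY)*y,np.sin(JY)*x+np.cos(JY)*y])
def P(xy,z): return [xy[0],xy[1],z]
E
python3 - <<'E'
from h import *
b=np.array([.5664,-.2447]); a=.051; g=b+np.array([np.cos(a),np.sin(a)])*-.012
R=down(near(a+np.pi/2))
ctrl.movep(P(g,.12),R); print(ctrl.movel(P(g,.002),.1,threshold=15))
ctrl.move_gripper(0,40); print(ctrl.read_gripper_width(),ctrl.read_ee_pos())
ctrl.movel(P(g,.2),.2); print(ctrl.read_gripper_width())
R=down(near(JY+np.pi/2)); t=jig(-.085-.012,-.006)
ctrl.movep(P(t,.15),R); ctrl.movel(P(t,.04),.15); print(ctrl.movel(P(t,.0205),.03,threshold=6),ctrl.read_ee_pos(),ctrl.read_ft_force())
ctrl.move_gripper(.085); ctrl.movel(P(t,.12),.2); 
q=jig(-.15,0); ctrl.movep(P(q,.24),R); ctrl.pause(.1)
c=ctrl.camera("wrist"); np.savez("p1.npz",**c); save(c,"p1")
d=ctrl.cut_out("board","wrist")
for e in d:
    col=c["img"][e["pixels"]].mean(0); print(e["confidence"],e["location"],col.round())
    if e["location"][1]>0 and col[0]<180: 
        r=fit(c,e["pixels"],board_boxes(.03),np.array([*jig(-.085,-.006),JY])); print(r)
        v=r[0][:2]-J; print("in jig",np.cos(JY)*v[0]+np.sin(JY)*v[1],-np.sin(JY)*v[0]+np.cos(JY)*v[1],r[0][2]-JY)
for k in ("knob_mid","crank","clamp_pad"): print(k,[(x["confidence"],x["location"]) for x in ctrl.boxes_of(k,"wrist")])
print(ctrl.read_time())
E
```

```text
False
0.05901760501582197 [ 0.55469637 -0.24537     0.0027036 ]
0.05890699494489713
True [0.4973531  0.1266755  0.02269229] [-1.46021755  0.32599982  6.48886169]
0.77 [160.1, 234.0] [235.  47.  40.]
0.72 [315.9, 206.3] [147.  95.  64.]
(array([0.5095817 , 0.12791812, 0.16229158]), np.float64(106.5625), np.int64(3884))
in jig -0.08486866442660133 -0.006875357577529762 -0.01070841724111593
knob_mid []
crank [(0.74, [320.7, 323.7]), (0.48, [346.0, 255.9])]
clamp_pad [(0.63, [319.0, 278.3]), (0.42, [553.5, 288.8])]
13.225
```

View pics/p1.png

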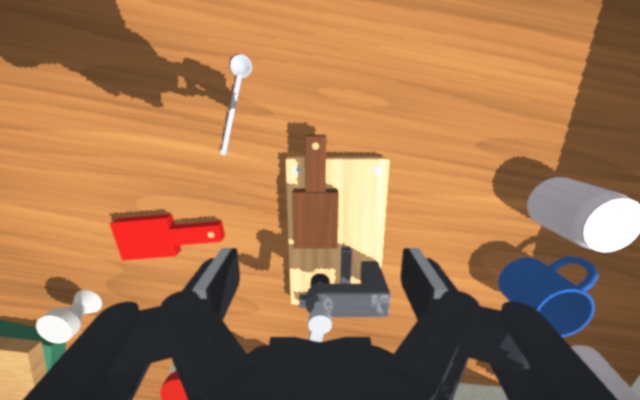

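The board lies flat at jig (-85, -7) mm and square: wide part at (316,220), handle end at (315,140). Next I'll take the handle and slide it home.

```bash
python3 - <<'E'
from h import *
R=down(near(JY+np.pi/2)); hx=-.082
def injig():
    v=ctrl.read_ee_pos()[:2]-J; return np.array([np.cos(JY)*v[0]+np.sin(JY)*v[1],-np.sin(JY)*v[0]+np.cos(JY)*v[1]])
t=jig(-.085+hx,-.007)
ctrl.move_gripper(.05); ctrl.movep(P(t,.10),R); print(ctrl.movel(P(t,.023),.1,threshold=10))
ctrl.move_gripper(0,40); print(ctrl.read_gripper_width(),injig())
t=jig(-.012+hx,-.004); print(ctrl.movel(P(t,.023),.08,threshold=10),injig())
t=jig(.008+hx,-.004); print(ctrl.movel(P(t,.023),.02,threshold=8),injig(),ctrl.read_ft_force())
x=injig()[0]
t=jig(x,.010); print(ctrl.movel(P(t,.023),.02,threshold=8),injig(),ctrl.read_ft_force())
y=injig()[1]
t=jig(x+.008,y); print(ctrl.movel(P(t,.023),.015,threshold=8),injig(),ctrl.read_ft_force())
print(ctrl.read_gripper_width(),ctrl.read_time())
E
```

```text
False
0.02503634450473193 [-0.16659671 -0.00693802]
True [-0.16663781 -0.00694242]
True [-0.16666322 -0.00694566] [-1.40602024 -0.33773524  5.28087967]
False [-0.16586002  0.00987694] [ 0.56571652 -3.03849156  6.96913044]
True [-0.16588563  0.00984608] [-1.01692353 -0.71716479  6.27014395]
0.02500670546524776 17.5667
```

```bash
cat >> h.py <<'E'
def injig():
    v=ctrl.read_ee_pos()[:2]-J; return np.array([np.cos(JY)*v[0]+np.sin(JY)*v[1],-np.sin(JY)*v[0]+np.cos(JY)*v[1]]).round(4)
def show(*a): print(*a,injig(),round(ctrl.read_ee_pos()[2],4),ctrl.read_ft_force().round(1))
E
python3 - <<'E'
from h import *
hx=-.082; show("start")
x=injig()[0]
ctrl.movel(P(jig(x,-.005),.0245),.05); show("back")
ctrl.pause(.2); show("still")
show(ctrl.movel(P(jig(-.05+hx,-.005),.0245),.05,threshold=20))
c=ctrl.camera("wrist"); save(c,"p2"); print(ctrl.read_gripper_width(),ctrl.read_time())
E
```

```text
start [-0.1659  0.0098] 0.0237 [-1.  -0.7  6.3]
back [-0.166  -0.0054] 0.0245 [-0.3 -1.4 -0.5]
still [-0.1659 -0.005 ] 0.0244 [ 1.3 -0.8 -0.1]
False [-0.132 -0.005] 0.0245 [-0.5  0.7 -0.8]
0.025109517336320962 19.0917
```

View pics/p2.png

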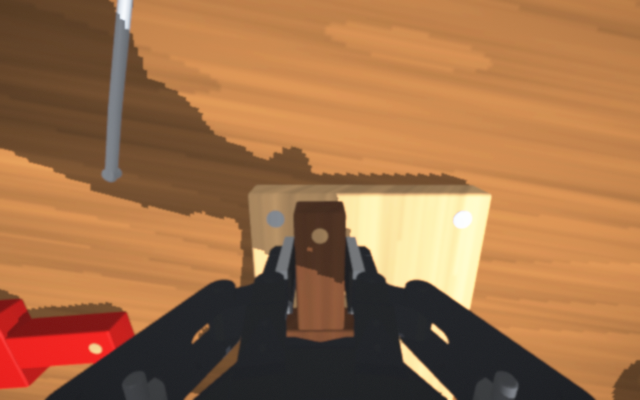

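The handle (end at (320,203)) is held squarely. The fingertips had been pressing on the bed, and 1.5 mm higher the board slides freely, so I'll go on.

```bash
python3 - <<'E'
from h import *
hx=-.082;z=.0245
show(ctrl.movel(P(jig(-.008+hx,-.005),z),.05,threshold=20))
show("x",ctrl.movel(P(jig(.008+hx,-.005),z),.02,threshold=10)); x=injig()[0]
ctrl.movel(P(jig(x-.0005,-.005),z),.02)
show("y",ctrl.movel(P(jig(x-.0005,.008),z),.02,threshold=10)); y=injig()[1]
show("x",ctrl.movel(P(jig(x+.006,y-.0003),z),.015,threshold=10))
print(ctrl.read_time())
E
```

```text
False [-0.0901 -0.005 ] 0.0245 [ 1.7  0.8 -0.6]
x True [-0.081  -0.0049] 0.024 [0.1 0.3 1.4]
y True [-0.0821  0.    ] 0.0243 [ 0.9 -3.1  0.6]
x True [-0.081  -0.0001] 0.0238 [-1.9 -0.2  3.9]
21.5833
```

```bash
python3 - <<'E'
from h import *
p=injig()
ctrl.move_gripper(.06); ctrl.movel(P(jig(p[0],p[1]),.10),.15)
q=jig(-.15,0); ctrl.movep(P(q,.24),down(near(JY+np.pi/2))); ctrl.pause(.1)
c=ctrl.camera("wrist"); save(c,"p3"); np.savez("p3.npz",**c)
# compare handle outline with expectation at home
v=cv2.resize(c["img"],None,fx=S,fy=S)
for b in (board_boxes(.03),topface(-.165,.06,-.045,.09,.02)):
    for bb in b:
        cs,_=cv2.findContours(fill(c,[bb],(*J,JY)),cv2.RETR_EXTERNAL,cv2.CHAIN_APPROX_NONE); cv2.drawContours(v,cs,-1,(255,0,255),1)
for k in ("knob_mid","crank"): print(k,[(x["confidence"],x["location"]) for x in ctrl.boxes_of(k,"wrist")])
print("knob circle proj",[proj(c,P(jig(.05*np.cos(t),.05*np.sin(t)),.15)).round() for t in (-.8,0,.8)])
cv2.imwrite("pics/p3.png",v[560:1160,960:1600,::-1])
t=ctrl.camera("top"); save(t,"t3"); np.savez("t3.npz",**t)
print("top",[(x["confidence"],x["location"]) for x in ctrl.boxes_of("knob_mid","top")],ctrl.read_time())
u=cv2.resize(t["img"][130:250,220:340],(600,600),interpolation=cv2.INTER_CUBIC)
for a in np.arange(0,6.28,np.pi/6):
    pt=(proj(t,P(jig(.05*np.cos(a),.05*np.sin(a)),.172))+.5-[220,130])*5; cv2.circle(u,tuple(int(x) for x in pt),2,(255,0,255),-1)
pt=(proj(t,P(jig(.05,0),.172))+.5-[220,130])*5; cv2.circle(u,tuple(int(x) for x in pt),5,(0,255,0),1)
cv2.imwrite("pics/t3.png",u[:,:,::-1])
E
```

```text
knob_mid []
crank [(0.97, [319.5, 322.1]), (0.41, [64.2, 320.0])]
knob circle proj [array([286., 365.]), array([320., 376.]), array([354., 365.])]
top [(0.56, [280.0, 159.8])] 23.6917
```

View pics/p3.png

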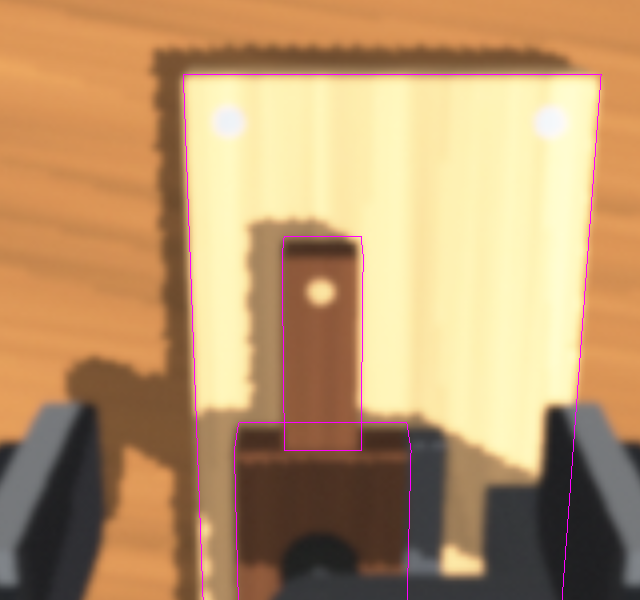

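View pics/t3.png

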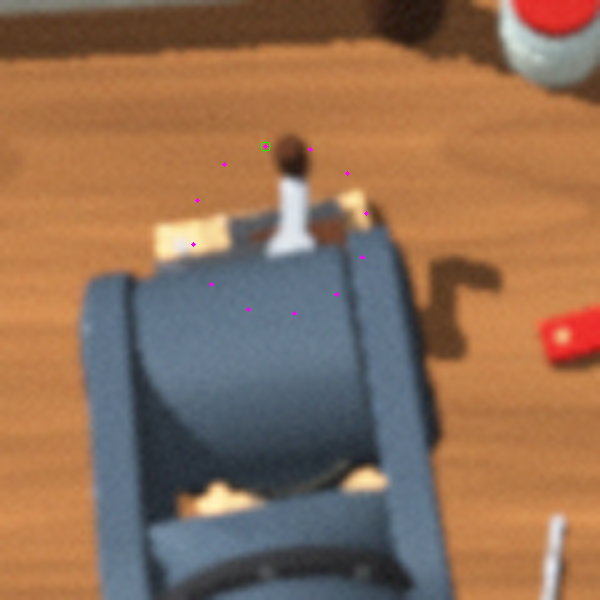

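The board matches its home outline to about 1 mm: handle end at (320,240) and wide end at (320,430) in the crop. The knob top is at (291,147) in the top crop, about -0.30 rad in the jig frame. That puts the crank at about 1.87 rad, so about 4.9 rad of turn is needed. I'll grip the knob and lead it round.

```bash
python3 - <<'E'
from h import *
R=down(near(JY+np.pi/2)); a0=-.30; K=lambda a,r=.05: jig(r*np.cos(a),r*np.sin(a))
ctrl.move_gripper(.055)
ctrl.movep(P(K(a0),.24),R); print(ctrl.movel(P(K(a0),.142),.12,threshold=15)); show("at")
ctrl.move_gripper(0,25); print(ctrl.read_gripper_width()); show("grip")
fm=[]
for i in range(1,11):
    s=i*.2; ctrl.movel(P(K(a0-s),.142-.0019*s),.06); fm.append(ctrl.read_ft_force().round(1).tolist())
print(fm,ctrl.read_gripper_width(),ctrl.read_time()); show("end")
t=ctrl.camera("scene"); save(t,"s4"); print([(x["confidence"],x["location"]) for x in ctrl.boxes_of("knob_mid","scene")])
x,y=proj(t,P(J,.1)).astype(int); cv2.imwrite("pics/s4c.png",cv2.resize(t["img"][y-60:y+60,x-80:x+80],(800,600),interpolation=cv2.INTER_CUBIC)[:,:,::-1])
E
```

```text
False
at [ 0.0482 -0.0148] 0.1429 [ 0.3 -0.1 -0. ]
0.01891312989781394
grip [ 0.0481 -0.0145] 0.1427 [-1.1  2.4  4.6]
[[-0.5, -1.0, 6.3], [-1.6, -2.0, 6.6], [-1.7, -1.0, 5.8], [-1.6, 0.1, 6.7], [-1.9, -0.5, 7.3], [-1.6, -0.2, 6.7], [-1.8, 0.2, 7.6], [-0.9, -0.5, 7.6], [-1.7, -0.1, 7.8], [-2.0, 0.0, 8.7]] 0.019028520426740036 29.2667
end [-0.0334 -0.0376] 0.1388 [-2.   0.   8.7]
[]
```

View pics/s4c.png

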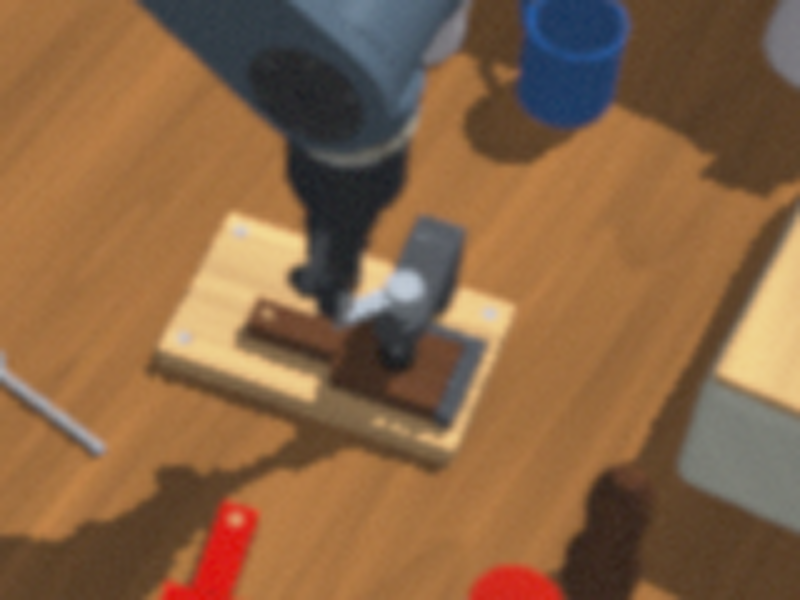

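The crank follows: its bar now points to the front, hub at (405,287) in the crop. I'll continue to the target, with 1 mm of relief because the fingertips touch the bar.

```bash
python3 - <<'E'
from h import *
a0=-.30; K=lambda a,r=.05: jig(r*np.cos(a),r*np.sin(a))
fm=[]
for s in list(np.arange(2.2,4.81,.2))+[4.9]:
    ctrl.movel(P(K(a0-s),.1432-.0019*s),.06); fm.append([round(float(s),1)]+ctrl.read_ft_force().round(1).tolist())
print(fm,ctrl.read_gripper_width()); show("end")
ctrl.pause(.2); show("end")
ctrl.move_gripper(.055); e=ctrl.read_ee_pos(); ctrl.movel([e[0],e[1],.26],.15)
ctrl.movep(P(jig(-.2,0),.28),down(near(JY+np.pi/2))); print(ctrl.read_time())
ims=[]
for n in ("scene","wrist"):
    t=ctrl.camera(n); x,y=proj(t,P(J,.08)).astype(int); y=min(y,335); ims.append(cv2.resize(t["img"][y-60:y+60,x-64:x+64],(400,375),interpolation=cv2.INTER_CUBIC))
cv2.imwrite("pics/f.png",np.hstack(ims)[:,:,::-1])
E
```

```text
[[2.2, -0.1, 1.9, -0.4], [2.4, -0.1, 2.4, -1.9], [2.6, -0.3, 3.6, -3.5], [2.8, 0.8, 2.9, -5.1], [3.0, 2.5, 1.9, -5.0], [3.2, 3.3, 3.0, -6.3], [3.4, 4.4, 0.1, -7.4], [3.6, 5.0, -1.4, -6.1], [3.8, 4.5, -2.0, -7.8], [4.0, 4.2, -2.8, -5.9], [4.2, 2.7, -5.2, -5.3], [4.4, 0.1, -5.1, -4.1], [4.6, -0.1, -5.2, -3.8], [4.8, -0.5, -5.0, -3.5], [4.9, -3.0, -3.2, -3.3]] 0.019042612957047744
end [0.023  0.0443] 0.1338 [-3.  -3.2 -3.3]
end [0.023  0.0443] 0.1338 [-3.6 -4.2 -3.1]
36.5917
```

View pics/f.png

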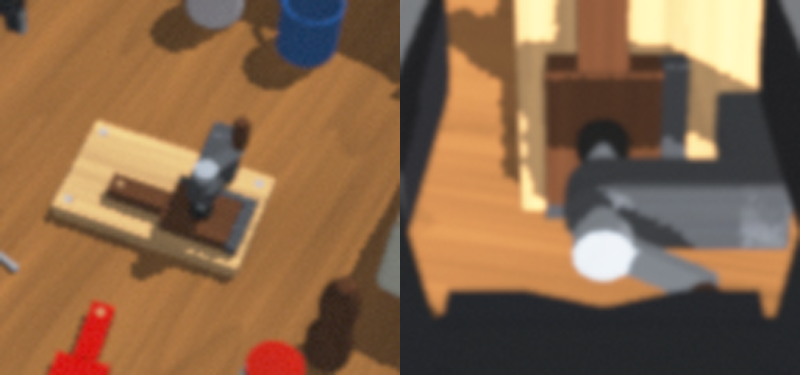

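Left: the knob at (240,130) has come round towards the post, about 0.5 rad clockwise of the jig's +y. Right: the pad at (602,140) is down on the board, which sits against the side fence. One check that the board hasn't shifted, then hand in.

```bash
python3 - <<'E'
from h import *
ctrl.movep(P(jig(-.15,0),.24),down(near(JY+np.pi/2))); ctrl.pause(.1)
c=ctrl.camera("wrist"); o=dict(np.load("p3.npz")); f=lambda i:cv2.cvtColor(i[190:262,296:345],cv2.COLOR_RGB2GRAY).astype(np.float32)
print("shift px",cv2.phaseCorrelate(f(o["img"]),f(c["img"])), np.abs(o["t"]-c["t"]).max())
g=lambda i:cv2.cvtColor(i[150:200,280:390],cv2.COLOR_RGB2GRAY).astype(np.float32)
print("bed shift px",cv2.phaseCorrelate(g(o["img"]),g(c["img"])),ctrl.read_time())
E
```

```text
shift px ((-0.021191224634762307, -1.174208646078867), 0.9566984022988213) 0.0010809994258763056
bed shift px ((0.013035582785498434, -0.3929645171239251), 0.9208372853597006) 37.2083
```

```bash
python3 - <<'E'
from h import *
n=ctrl.camera("wrist"); o=dict(np.load("p3.npz"))
for c in (o,n):
    I=c["img"].astype(np.float32).mean(2)
    def edge(p0,p1):  # steepest step along a world line (jig frame x0,y0,z -> x1,y1,z)
        s=np.linspace(0,1,200); q=np.array([proj(c,P(jig(*(np.array(p0[:2])*(1-k)+np.array(p1[:2])*k)),p0[2])) for k in s],np.float32)
        v=cv2.remap(I,q[:,:1],q[:,1:],cv2.INTER_CUBIC).ravel(); w=np.abs(np.gradient(cv2.GaussianBlur(v[:,None],(1,15),0).ravel())); k=(w**4*s).sum()/(w**4).sum()
        return ((1-k)*np.array(p0[:2])+k*np.array(p1[:2]))*1000
    print("handle end x",[edge((-.118,y,.03),(-.102,y,.03))[0].round(2) for y in (-.006,.006)],
          "sides y",[[edge((x,s*.007,.04),(x,s*.02,.04))[1].round(2) for s in (-1,1)] for x in (-.1,-.085)],
          "bed front x",[edge((-.173,y,.02),(-.157,y,.02))[0].round(2) for y in (-.02,.03)])
E
```

```text
handle end x [np.float64(-112.87), np.float64(-113.13)] sides y [[np.float64(-13.56), np.float64(11.73)], [np.float64(-13.79), np.float64(11.63)]] bed front x [np.float64(-164.62), np.float64(-164.78)]
handle end x [np.float64(-114.53), np.float64(-113.26)] sides y [[np.float64(-13.5), np.float64(11.74)], [np.float64(-13.77), np.float64(11.87)]] bed front x [np.float64(-164.65), np.float64(-164.83)]
```

```bash
python3 -c "
from station import ctrl
print(ctrl.sign_off())"
```

```text
the job is handed in; nothing more can be done
None
```

The job is handed in at about 37 s: the board is home against both fences to about 1 mm and released, with the crank snugged about a quarter turn past touch and the breakfast things left alone; the clamping force was estimated from crank angle, not measured, and sign-off returned no verdict.

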